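# Half-open the chiller's coolant valve and take the cold plate's temperature

## Robot

A 6-joint arm with a two-finger parallel gripper is mounted at the origin on the work surface. World frame = base frame: x ahead of the robot, y to its left, z up, the work surface at z = 0. Lengths are in mm, angles in rad, forces in N, time in s.
With the tool pointing down it reaches from about 400 to 825 mm from the base axis. Payload 7 kg.
Tool frame: the origin (TCP) lies on the front face of the gripper's body, between the roots of the fingers; the fingertips stand 66 mm ahead of it and the grasp point (between the pads) lies 47 mm ahead of it; z points along the fingers, y is the line along which they close (so a half turn about z gives the same grasp; the last joint's range is limited). The gripper opens to 88 mm and grips with 3 to 60 N. Pads are 19 mm wide; open, the fingers measure 130 mm over their backs; the gripper's body (78 mm by 193 mm) begins 47 mm behind the grasp point.
Start: joints at [1.448, 0.359, 0.012, 0, -1.224, -0.288], TCP at [269.562, 618.815, 292.161] pointing down, gripper open.
Joint ranges: [-3.07, 3.07], [-1.43, 2.12], [-1.02, 1.25], [-3.03, 1.67], [-3.05, -0], [-3.03, 3.03]. Speed limits (rad/s): [2.39, 2.39, 3.01, 3.14, 3.14, 3.14].

## Interface

Orientations are given as a unit quaternion [x, y, z, w].
In Python, from plant import status, imaging, ctrl gives the robot as it stands.
- The arm moves only by the tool play_rows, never from a script. Its argument "moves" is a list of rows, each a list of 6 numbers: the shift along the tool's x, y, z in cm, then the turn, a rotation vector about the tool's x, y, z in degrees. In form: [[tx, ty, tz, rx, ry, rz], ...]. A call has 1 to 20 rows; each row is the pose to reach, as a shift and turn from the pose commanded when the call began, along the tool's axes at that moment; what a row does not reach only later rows make up. A row lasts 1/12 s, in which the tool goes at most 41.7 mm and 7.16 degrees, less where a joint would pass 70% of its speed; a pose out of reach is approached as far as the arm can. A call with a gripper value outside its range is refused whole. "claw" is the gripper's target within -1 to 1 (shut at 1, half-way at 0, fully open at -1), set as the call begins (left out, the last holds). The fingers move at their own pace and stop on an object; the grip force is fixed at half the most. Time passes only in rows, so rows that repeat a pose let the fingers close. It gives the time, the measured TCP pose, the force, the opening and the grip force at its end, in the units of the state.
- status.read_state(): the state, without advancing time (a new reading comes with each control period).
- imaging.read_camera(name): name is "scene" or "top"; returns the picture (400x640x3 uint8, blue, green, red); there is no depth.
- imaging.camera_model(name): a dict with "K" (3x3 intrinsics, pixels), "extrinsics" (4x4, takes a point from camera to world coordinates). Camera axes: x right, y down, z forward; pixel columns grow to the right and rows downward; lengths in mm; the calibration is good to about 2 mm. A picture is of the moment at which its call begins. camera_model takes no time and is no camera call.
- ctrl.close_job(): hands the job in; it is judged then, once.
The state is a dict: "time": time; "qpos": joint angles; "joint_velocities": joint speeds; "joint_efforts": joint torques, N m; "ee_pos": TCP position; "tool_rot": TCP orientation; "contact_force": force on the tool from outside, world axes, zero at the start; "wrist_torque": the same for the moment, N m; "grip_width": finger opening in mm; "finger_force": force on a finger pad.
Only numpy, scipy, OpenCV 4.12 (cv2) and the standard library are available. Lean on these libraries where they do the work, as an engineer would, in place of code of your own. Each camera call takes 0.05 s, during which the arm holds its last target. There are 200 camera calls.

## Task

Turn the T-shaped handle of the bench chiller's coolant valve to half open (45 degrees) and let go of it. Then take the contact thermometer probe out of its holder and hold its tip inside the ring marked on the chiller's sloping cold plate, the probe square to the plate and pressed gently so that its spring tip is about half way in. Finish while still holding the probe there, with the valve left half open and the other things on the table undisturbed.

Things in the scene. Friction and masses are not known exactly. Their poses are not given: they have to be found in the camera images.
- chiller: Bench chiller, fixed: grey base box 190 x 210 x 50 mm under a sloping cold plate; a 22 mm copper pipe leaves one side 30 mm above the table, through a brass ball valve, and down into the table. Origin on the table; x from the plate's low front edge (robot side) to its high back edge, y along the pipe. Plate centre at y = +80 mm, valve axis at x = 0, y = -120 mm, pipe's end at y = -196 mm.
- valve (a joint): Opening of the valve handle, rad: 0 = shut, its long side across the pipe (along the chiller's x); 1.571 = fully open, in line with the pipe (along the chiller's y); half open = 0.785. Grows as the handle turns anticlockwise seen from above. Stops at both ends; stiff (0.12 N m), stays where it is left.
- valve_grip (a point): Centre of the steel T-handle's bar, on the valve's upright axis, 93 mm above the table; x runs along the bar and turns with it, z up. The bar is 70 mm long, 10 mm thick, 26 mm high (80 to 106 mm above the table): pinch it from above across its thickness. The cold plate's edge is 100 mm away on the chiller's +y side.
- plate: Aluminium cold plate, 200 x 200 mm, fixed on the chiller, sloping 20 degrees, facing up and towards the robot. Origin on its top face at the centre of the marked ring, the spot to measure, 107 mm above the table. z points straight out of the face, x up the slope, y level. Dark flush ring 30 mm outside, 24 mm inside diameter. A 9 mm high ledge along the low edge, 95 mm from the spot.
- holder: Grey plastic holder for the probe, fixed upright: a round block 60 mm in diameter and 85 mm high with a 21 mm hole right through. Origin at the centre of its underside.
- probe: Thermometer probe, about 160 g, standing upright and loose in the holder, its collar on the holder's top. z points from tip to handle; origin at the lower end of the steel nose. Nose 16 mm dia, z = 0 to 50 mm; black collar 32 mm dia, z = 50 to 58; round black handle 24 mm dia, z = 58 to 150 (end). The spring tip reaches 22 mm below the nose: lift at least 75 mm to leave the holder.
- plunger (a joint): How far the spring tip is pressed into the nose, m: 0 = fully out, 0.014 = fully in. A spring of 350 N/m pushes it out (2.5 N half way in, 4.9 N fully in).
- probe_tip (a point): The end of the probe's round-ended spring tip (10 mm ball), 22 mm below the probe's origin along its z when not pressed.
- cup: Bystander: white open cup, 72 mm in diameter, 90 mm high. Origin under its centre.
- jar: Bystander: small glass jar with a steel lid, 40 mm in diameter, 70 mm high. Origin under its centre.
- can: Bystander: aluminium drink can, 66 mm in diameter, 115 mm high. Origin under its centre.
- minibottle: Bystander: small green glass bottle, 52 mm in diameter, 180 mm high. Origin under its centre.
- tape: Bystander: roll of clear tape lying flat, 90 mm in diameter, 25 mm high. Origin under its centre.
- carton: Bystander: small cardboard carton, 60 x 90 x 50 mm. Origin under its centre.
There are look-alikes about, which are no part of the job. Of the things that look like the probe, the larger one is meant. What is shaped like the holder but yellow is not meant.

How it is judged:
By the outcome, as a careful person would: the job done as asked, in the order asked, and still so for the second after the job is handed in, while the arm keeps its last pose, push and grip.
It also fails if it takes over 45 s, if anything falls off the work surface, if the arm or the gripper's body presses on something with over 40 N, if the wrist force passes 120 N, or if a joint passes its speed limit or range.

## Working session

There is one attempt and no reset: what is moved stays moved. The work goes in short steps, Python scripts to look and compute and a tool call to move; the robot and the scene stay as the last step left them, time stands still between calls to the robot, and variables do not carry over. Pictures are saved under pics/ and viewed, at most 10 in all, crops included, and the job is handed in when it is done.

Besides the shell and the picture viewer there is one more tool, called after "Call:" as a command line: name --pt "numbers of a row" for each row, then --argument value for the rest. play_rows: Moves the arm, as the interface text tells. Its arguments: {"type":"object","properties":{"moves":{"type":"array","items":{"type":"array","items":{"type":"number"}}},"claw":{"type":"number"}},"required":["moves"]}

```bash
mkdir -p pics
python3 - <<'E'
from plant import status, imaging, ctrl
import cv2,numpy as np
for n in("scene","top"):
    cv2.imwrite(f"pics/{n}0.png",imaging.read_camera(n)); m=imaging.camera_model(n); print(n,np.round(m["K"],1).tolist(),np.round(m["extrinsics"],3).tolist())
print(status.read_state())
E
```

```text
scene [[484.3, 0.0, 320.1], [0.0, 484.3, 200.5], [0.0, 0.0, 1.0]] [[0.403, 0.674, -0.619, 1189.526], [0.915, -0.294, 0.276, -382.787], [0.004, -0.678, -0.735, 860.355], [0.0, 0.0, 0.0, 1.0]]
top [[477.2, 0.0, 319.3], [0.0, 477.2, 200.2], [0.0, 0.0, 1.0]] [[0.1, -0.974, 0.204, 348.892], [-0.995, -0.097, 0.025, -108.621], [-0.004, -0.205, -0.979, 1132.935], [0.0, 0.0, 0.0, 1.0]]
{'time': 0.1, 'qpos': array([ 1.44807562e+00,  3.59305242e-01,  1.12046858e-02, -3.11460332e-04,
       -1.22412767e+00, -2.88081950e-01]), 'joint_velocities': array([ 1.50171684e-03, -1.15219625e-03,  2.24437905e-03,  9.23301401e-04,
        9.64423455e-05,  7.60030481e-06]), 'joint_efforts': array([-8.60187629e-04, -5.84166920e+01,  2.93750328e+01,  7.01557115e+00,
        1.01182310e-02, -5.81777613e-05]), 'ee_pos': array([269.45112336, 618.53106972, 291.34586817]), 'tool_rot': array([ 9.78968132e-01, -2.04011917e-01, -8.68000674e-05,  7.25594540e-04]), 'contact_force': array([0.36287188, 0.44473878, 0.22436101]), 'wrist_torque': array([ 0.01263928, -0.03208028, -0.0155995 ]), 'finger_force': 0.0, 'grip_width': 87.76549771247477}
```

View pics/scene0.png

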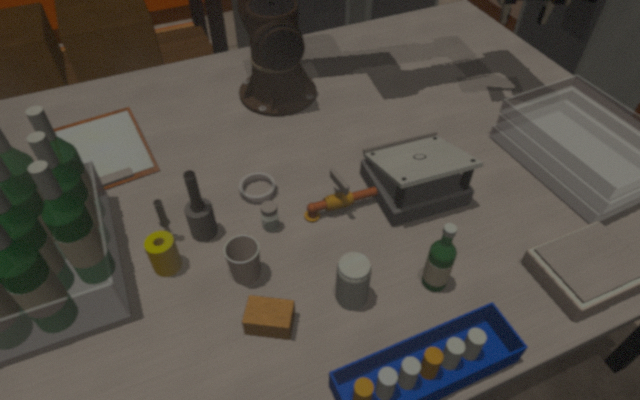

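View pics/top0.png

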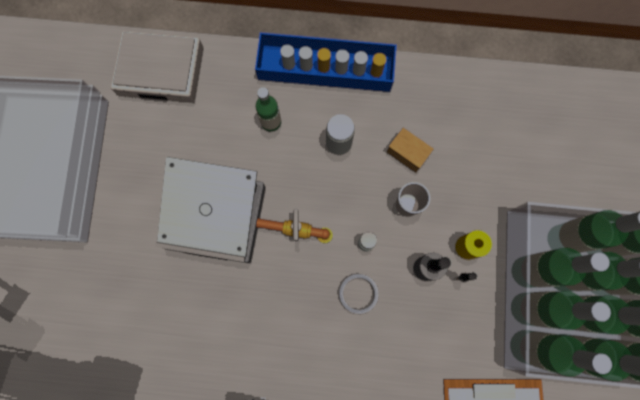

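The scene view shows the chiller at (420,175), valve (340,190), probe in its grey holder (200,205). In the top view the ring is at (205,209), the valve bar at (296,225) and the probe at (430,265). The small look-alike is at (467,277) and the yellow holder at (477,244).

Run:
```python
import cv2,numpy as np
t=cv2.imread("pics/top0.png");s=cv2.imread("pics/scene0.png")
z=lambda i,x,y,w,h,k:np.clip(cv2.resize(i[y:y+h,x:x+w],None,fx=k,fy=k,interpolation=cv2.INTER_CUBIC)*1.6,0,255).astype('uint8')
a=z(t,150,150,200,120,4);cv2.imwrite("pics/c1.png",a)
b=np.hstack([z(t,400,220,100,80,4),z(s,160,160,100,80,4)])
c=np.hstack([z(s,300,130,200,70,4)])
cv2.imwrite("pics/c2.png",np.vstack([b,c]))
```

```text
(no output)
```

View pics/c1.png

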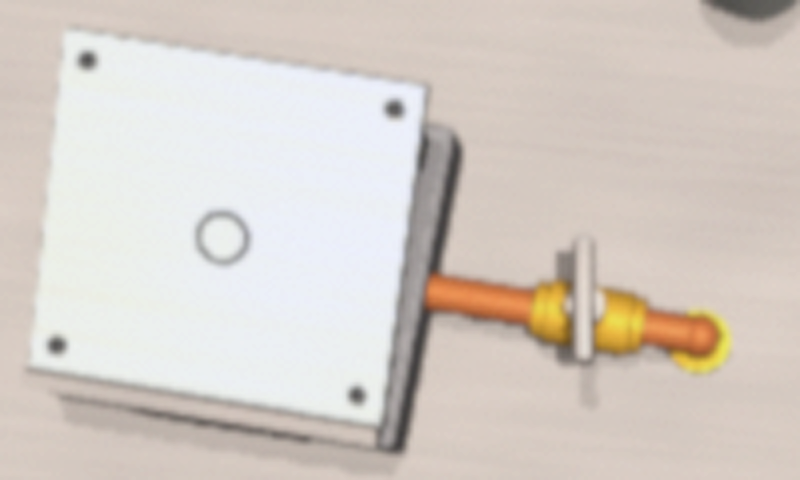

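View pics/c2.png

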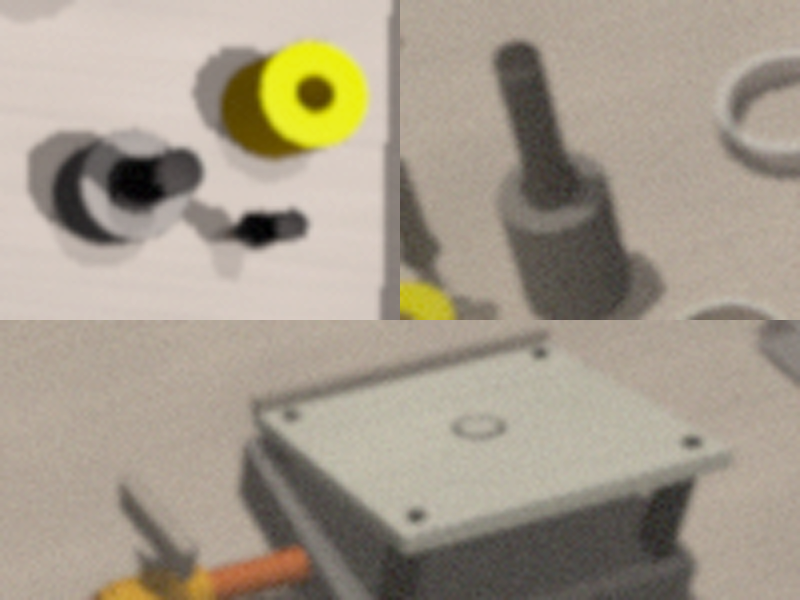

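The enlarged crops show the ring at top pixel (205.1,209.1) and the bar running almost vertically in the image from (296.1,208.9) to (295.6,239). The pipe is tilted about 9.5° in the image, so the valve looks slightly open already. The probe end is at about (445,262.5) and the holder top at about (434,266).

```bash
cat > h.py <<'E'
from plant import status, imaging, ctrl
import cv2,numpy as np
from scipy.spatial.transform import Rotation as R
def ray(n,p):
    m=imaging.camera_model(n);E=np.array(m["extrinsics"]);d=E[:3,:3]@np.linalg.solve(np.array(m["K"]),[p[0],p[1],1]);return E[:3,3],d
def on(n,p,z):
    o,d=ray(n,p);return o+d*(z-o[2])/d[2]
def proj(n,X):
    m=imaging.camera_model(n);E=np.array(m["extrinsics"]);c=np.array(m["K"])@(E[:3,:3].T@(np.array(X)-E[:3,3]));return c[:2]/c[2]
def tri(p,q):
    (a,d),(b,e)=ray("top",p),ray("scene",q)
    s=np.linalg.lstsq(np.c_[d,-e],b-a,rcond=None)[0];P,Q=a+d*s[0],b+e*s[1];return (P+Q)/2,np.linalg.norm(P-Q)
E
python3 - <<'E'
from h import *
np.set_printoptions(precision=1,suppress=True)
c=lambda x,y,ox,oy:((x+.5)/4-.5+ox,(y+.5)/4-.5+oy)
T=lambda x,y:c(x,y,150,150); S=lambda x,y:c(x,y-320,300,130)
print("ring",on("top",T(222,238),107),on("scene",S(479,427),107))
a,b=on("top",T(585,237),106),on("top",T(583,352),106);print("bar",a,b,(a+b)/2,np.linalg.norm(a-b),np.degrees(np.arctan2(*(a-b)[1::-1])))
p,q=on("top",T(440,292),30),on("top",T(700,335),30);print("pipe",p,q,np.degrees(np.arctan2(*(p-q)[1::-1])))
sc=[(T(87,60),S(691,441)),(T(395,108),S(415,515)),(T(57,345),S(540,353)),(T(357,395),S(291,414))]
P=[]
for u,v in sc: x,g=tri(u,v);P.append(x);print("screw",x,g)
P=np.array(P);x=P[0]+P[1]-P[2]-P[3];y=P[0]+P[2]-P[1]-P[3]
print("mid",P.mean(0),"yaw x",np.degrees(np.arctan2(x[1],x[0])),"yaw y",np.degrees(np.arctan2(y[1],y[0])),"slope",np.degrees(np.arctan2(x[2],np.hypot(x[0],x[1]))))
print("probe",on("top",c(181,171,400,220),185),on("scene",c(117,54,160,160),185))
print("holder",on("top",c(138,186,400,220),85),on("scene",c(155,197,160,160),85))
E
```

```text
ring [517.5 164.1 107. ] [519.4 166.3 107. ]
bar [537.9 -33.6 106. ] [474.9 -39.5 106. ] [506.4 -36.6 106. ] 63.3146208704526 5.334616119774619
pipe [511.   52.7  30. ] [ 500.9 -101.1   30. ] 86.24470840297408
screw [602.9 244.4 137.4] 1.8028495950489658
screw [592.7  74.7 137.9] 2.2953991765777673
screw [453.3 254.3  81.8] 2.70329730654711
screw [442.4  84.9  82.6] 3.2997825573132524
mid [522.8 164.6 109.9] yaw x -3.8293912203041884 yaw y 86.428669806371 slope 20.241307157213793
probe [ 445.7 -343.9  185. ] [ 447.6 -339.8  185. ]
holder [ 445.5 -345.8   85. ] [ 454.4 -340.5   85. ]
```

```bash
cat >> h.py <<'E'
import json
def load():
    c=json.load(open("cmd.json"));return np.array(c["p"]),R.from_quat(c["q"])
def save(p,r): json.dump({"p":list(p),"q":list(r.as_quat())},open("cmd.json","w"))
def record(row):  # a row that was played, from stored commanded pose
    p,r=load();row=np.array(row,float);save(p+r.apply(row[:3]*10),r*R.from_rotvec(row[3:],degrees=True))
def down(yaw):  # tool down, tool x at yaw deg
    return R.from_euler("z",yaw,degrees=True)*R.from_euler("x",180,degrees=True)
def row(pt,rt):
    p,r=load();return np.round(np.r_[r.inv().apply(np.array(pt)-p)/10,(r.inv()*rt).as_rotvec(degrees=True)],2).tolist()
E
python3 - <<'E'
from h import *
save([269.562,618.815,292.161],R.from_quat([0.978968,-0.204012,0,0]))
print(row([505.5,-36,230],down(5.3)))
c=lambda x,y:((x+.5)/4-.5+400,(y+.5)/4-.5+220)
for z in(0,60,100,130): print(z,on("top",c(295,222),z),on("scene",(157.5,203),z))
E
```

```text
[47.79, 50.61, 6.22, -0.0, 0.0, -28.84]
0 [ 441.55004783 -457.63356711    0.        ] [ 3.16046573e+02 -4.21091770e+02  1.13686838e-13]
60 [ 436.64290799 -439.14995187   60.        ] [ 376.96184227 -418.42043211   60.        ]
100 [ 433.37148143 -426.82754172  100.        ] [ 417.57202148 -416.6395405   100.        ]
130 [ 430.91791151 -417.5857341   130.        ] [ 448.02965589 -415.30387179  130.        ]
```

Call:
play_rows --pt "47.8 50.6 0 0 0 -28.8" --pt "47.8 50.6 0 0 0 -28.8" --pt "47.8 50.6 0 0 0 -28.8" --pt "47.8 50.6 0 0 0 -28.8" --pt "47.8 50.6 0 0 0 -28.8" --pt "47.8 50.6 0 0 0 -28.8" --pt "47.8 50.6 0 0 0 -28.8" --pt "47.8 50.6 0 0 0 -28.8" --pt "47.8 50.6 0 0 0 -28.8" --pt "47.8 50.6 0 0 0 -28.8" --pt "47.8 50.6 0 0 0 -28.8" --pt "47.8 50.6 0 0 0 -28.8" --pt "47.8 50.6 0 0 0 -28.8" --pt "47.8 50.6 0 0 0 -28.8" --pt "47.8 50.6 0 0 0 -28.8" --pt "47.8 50.6 0 0 0 -28.8" --pt "47.8 50.6 0 0 0 -28.8" --pt "47.8 50.6 0 0 0 -28.8" --pt "47.8 50.6 6.2 0 0 -28.8" --pt "47.8 50.6 6.2 0 0 -28.8" --claw -1

```text
time: 1.77
ee_pos: [504.8, -36.8, 227.7]
tool_rot: [0.999, 0.045, -0.001, -0.0]
contact_force: [-1.3, -0.3, -0.8]
grip_width: 87.8
finger_force: 0.0
```

Call:
play_rows --pt "0 0 2 0 0 0" --pt "0 0 4 0 0 0" --pt "0 0 6 0 0 0" --pt "0 0 8 0 0 0" --pt "0 0 8.5 0 0 0" --pt "0 0 8.5 0 0 0"

```text
time: 2.27
ee_pos: [504.7, -36.1, 143.7]
tool_rot: [0.999, 0.046, -0.002, 0.0]
contact_force: [0.3, 0.0, 0.6]
grip_width: 87.7
finger_force: 0.0
```

Run:
```python
from h import *
record([47.8,50.6,6.2,0,0,-28.8]);record([0,0,8.5,0,0,0])
t=imaging.read_camera("top");s=imaging.read_camera("scene")
z=lambda i,x,y,w,h,k:np.clip(cv2.resize(i[y:y+h,x:x+w],None,fx=k,fy=k,interpolation=cv2.INTER_CUBIC)*1.6,0,255).astype('uint8')
cv2.imwrite("pics/g1.png",np.hstack([z(t,240,170,100,100,4),z(s,290,130,100,100,4)]))
st=status.read_state();print(st["ee_pos"],st["contact_force"],R.from_quat(st["tool_rot"]).as_matrix()[:,0])
```

```text
[506.14663048 -35.79235764 145.84436831] [0.35356959 0.8272906  0.68815945] [9.95740081e-01 9.22037325e-02 4.04621512e-04]
```

View pics/g1.png

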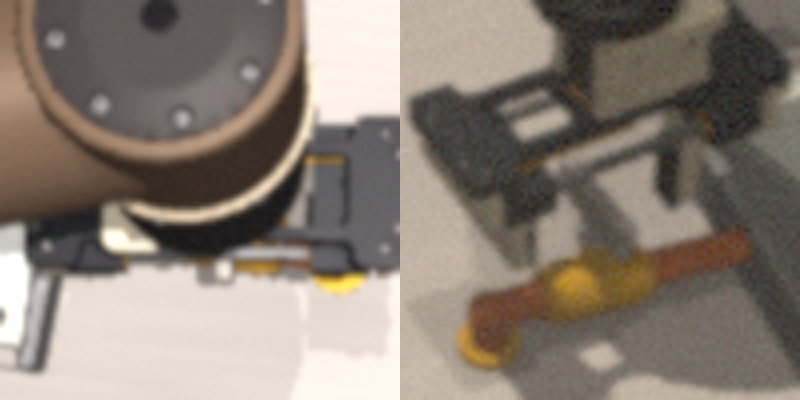

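The picture shows the handle bar standing between the open fingers, with the gripper body clear of the plate. Next step: close.

Call:
play_rows --pt "0 0 0 0 0 0" --pt "0 0 0 0 0 0" --pt "0 0 0 0 0 0" --pt "0 0 0 0 0 0" --pt "0 0 0 0 0 0" --pt "0 0 0 0 0 0" --pt "0 0 0 0 0 0" --pt "0 0 0 0 0 0" --pt "0 0 0 0 0 0" --pt "0 0 0 0 0 0" --pt "0 0 0 0 0 0" --pt "0 0 0 0 0 0" --claw 1

```text
time: 3.37
ee_pos: [506.5, -35.5, 145.9]
tool_rot: [0.999, 0.046, 0.001, -0.0]
contact_force: [-0.8, 1.7, 3.6]
grip_width: 13.7
finger_force: 1.7
```

Call:
play_rows --pt "0 0 0 0 0 0" --pt "0 0 0 0 0 0" --pt "0 0 0 0 0 0" --pt "0 0 0 0 0 0"

```text
time: 3.7
ee_pos: [506.5, -34.6, 145.9]
tool_rot: [0.999, 0.046, 0.001, -0.001]
contact_force: [-2.6, 9.8, 6.6]
grip_width: 9.6
finger_force: 31.5
```

Call:
play_rows --pt "0 -0.15 0 0 0 -3" --pt "0 -0.15 0 0 0 -6" --pt "0 -0.15 0 0 0 -9" --pt "0 -0.15 0 0 0 -12" --pt "0 -0.15 0 0 0 -15" --pt "0 -0.15 0 0 0 -18" --pt "0 -0.15 0 0 0 -21" --pt "0 -0.15 0 0 0 -24" --pt "0 -0.15 0 0 0 -27" --pt "0 -0.15 0 0 0 -30" --pt "0 -0.15 0 0 0 -33" --pt "0 -0.15 0 0 0 -36" --pt "0 -0.15 0 0 0 -36.5" --pt "0 -0.15 0 0 0 -36.5" --pt "0 -0.15 0 0 0 -36.5"

```text
time: 4.95
ee_pos: [505.9, -32.9, 145.9]
tool_rot: [0.934, 0.357, 0.001, -0.001]
contact_force: [-5.2, 11.9, 9.4]
grip_width: 10.0
finger_force: 31.8
```

Run:
```python
from h import *
record([0,-.15,0,0,0,-36.5])
st=status.read_state();x=R.from_quat(st["tool_rot"]).as_matrix()[:,0]
print(st["ee_pos"],st["contact_force"],st["wrist_torque"],np.degrees(np.arctan2(x[1],x[0])),st["qpos"],load()[0])
```

```text
[505.88317757 -32.92496532 145.8820246 ] [-5.20554883 11.93585473  9.42014505] [ 4.25121003e+00  1.97519546e+00 -1.29065648e-03] 41.77461249681894 [ 0.3218898   0.23323532 -0.54502467 -0.00236149 -0.79058383  1.97967151] [505.51693958 -34.50456054 145.161     ]
```

Call:
play_rows --pt "0 0 0 0 0 0" --pt "0 0 0 0 0 0" --pt "0 0 0 0 0 0" --pt "0 0 0 0 0 0" --pt "0 0 0 0 0 0" --pt "0 0 0 0 0 0" --pt "0 0 -2 0 0 0" --pt "0 0 -4 0 0 0" --pt "0 0 -7 0 0 0" --pt "0 0 -10 0 0 0" --pt "0 0 -14 0 0 0" --pt "0 0 -15 0 0 0" --claw -1

```text
time: 5.95
ee_pos: [507.4, -34.6, 300.9]
tool_rot: [0.934, 0.357, 0.003, 0.001]
contact_force: [1.3, 0.2, 1.3]
grip_width: 83.6
finger_force: 0.0
```

Run:
```python
from h import *
record([0,0,-15,0,0,0])
print(status.read_state()["ee_pos"],load()[0])
print(row([446.5,-342.5,295],down(-90)))
```

```text
[507.3560485  -34.62335541 300.89775158] [505.51693958 -34.50456054 295.161     ]
[-24.91, 19.05, 0.02, -0.0, -0.0, 131.76]
```

Call:
play_rows --pt "-24.9 19.05 0 0 0 131.75" --pt "-24.9 19.05 0 0 0 131.75" --pt "-24.9 19.05 0 0 0 131.75" --pt "-24.9 19.05 0 0 0 131.75" --pt "-24.9 19.05 0 0 0 131.75" --pt "-24.9 19.05 0 0 0 131.75" --pt "-24.9 19.05 0 0 0 131.75" --pt "-24.9 19.05 0 0 0 131.75" --pt "-24.9 19.05 0 0 0 131.75" --pt "-24.9 19.05 0 0 0 131.75" --pt "-24.9 19.05 0 0 0 131.75" --pt "-24.9 19.05 0 0 0 131.75" --pt "-24.9 19.05 0 0 0 131.75" --pt "-24.9 19.05 0 0 0 131.75" --pt "-24.9 19.05 0 0 0 131.75" --pt "-24.9 19.05 0 0 0 131.75" --pt "-24.9 19.05 0 0 0 131.75" --pt "-24.9 19.05 0 0 0 131.75" --pt "-24.9 19.05 0 0 0 131.75" --pt "-24.9 19.05 0 0 0 131.75"

```text
time: 7.62
ee_pos: [446.5, -342.4, 294.7]
tool_rot: [-0.706, 0.708, 0.0, -0.0]
contact_force: [-0.4, 0.2, 0.1]
grip_width: 87.5
finger_force: 0.0
```

Run:
```python
from h import *
record([-24.9,19.05,0,0,0,131.75])
st=status.read_state();print(st["ee_pos"],load()[0],R.from_quat(st["tool_rot"]).as_matrix())
t=imaging.read_camera("top");s=imaging.read_camera("scene")
z=lambda i,x,y,w,h,k:np.clip(cv2.resize(i[y:y+h,x:x+w],None,fx=k,fy=k,interpolation=cv2.INTER_CUBIC)*1.6,0,255).astype('uint8')
cv2.imwrite("pics/g2.png",np.vstack([np.hstack([z(t,240,170,100,80,4),z(s,290,140,100,80,4)]),np.hstack([z(t,390,200,100,70,4),z(s,150,130,100,70,4)])]))
```

```text
[ 446.5009952  -342.35267209  294.6694396 ] [ 446.63487072 -342.43986538  295.161     ] [[-2.30662367e-03 -9.99997063e-01 -7.43876391e-04]
 [-9.99997235e-01  2.30628164e-03  4.60332595e-04]
 [-4.58615654e-04  7.44936148e-04 -9.99999617e-01]]
```

View pics/g2.png

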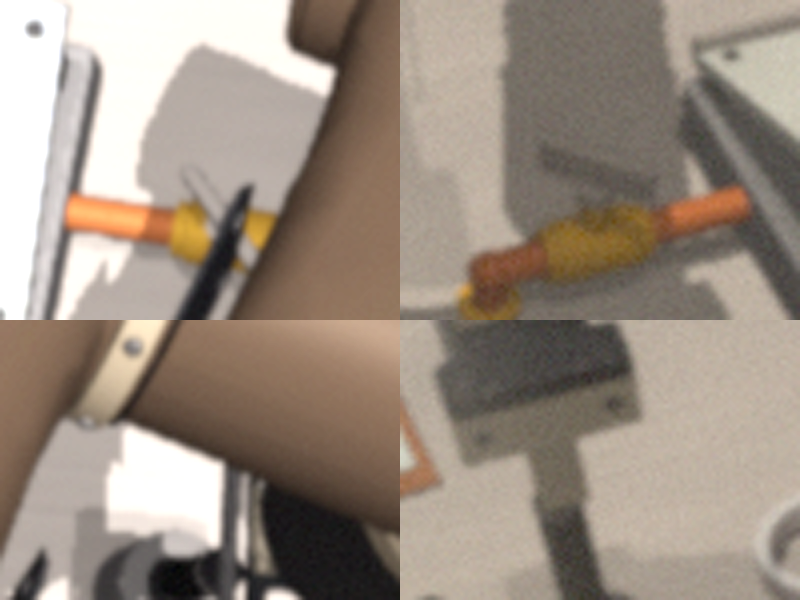

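The handle bar now runs diagonally: top crop from (190,168) to (250,268), scene crop top edge from (543,148) to (658,180). The probe stands centred between the fingers.

Run:
```python
from h import *
c=lambda x,y,ox,oy:((x+.5)/4-.5+ox,(y+.5)/4-.5+oy)
for n,a,b in(("top",c(190,168,240,170),c(250,268,240,170)),("scene",c(143,148,290,140),c(258,180,290,140))):
    p,q=on(n,a,106),on(n,b,106);d=p-q
    print(n,p,q,np.hypot(*d[:2]),(np.degrees(np.arctan2(d[1],d[0]))+90)%180-90+3.7)
# predicted appearance
for w in(35,40,45,50,55):
    u=np.radians(w-3.7);e=np.array([np.cos(u),np.sin(u),0])*35;C=np.array([505.5,-35,106])
    t=proj("top",C+e)-proj("top",C-e);s=proj("scene",C+e)-proj("scene",C-e);print(w,np.degrees(np.arctan2(t[1],t[0])),np.degrees(np.arctan2(s[1],s[0])))
```

```text
top [529.95627457 -15.25699033 106.        ] [478.51883066 -53.8298371  106.        ] 64.29366333042529 40.56616464921838
scene [492.58971521 -59.92628415 106.        ] [540.41929944 -12.5180139  106.        ] 67.34399168056233 48.44653612969286
35 -115.32212454362417 25.877818158080455
40 -120.40011801964748 21.880373192380528
45 -125.47436950862833 18.03922434418141
50 -130.5425801036671 14.322706868009641
55 -135.60265001301647 10.700633216860734
```

Call:
play_rows --pt "0 0 3 0 0 0" --pt "0 0 6 0 0 0" --pt "0 0 8 0 0 0" --pt "0 0 9.5 0 0 0" --pt "0 0 10.2 0 0 0" --pt "0 0 10.2 0 0 0" --pt "0 0 10.2 0 0 0" --pt "0 0 10.2 0 0 0"

```text
time: 8.38
ee_pos: [447.4, -342.7, 194.3]
tool_rot: [0.707, -0.707, 0.001, -0.0]
contact_force: [0.5, 0.2, 0.7]
grip_width: 87.6
finger_force: 0.0
```

Call:
play_rows --pt "0 0 0 0 0 0" --pt "0 0 0 0 0 0" --pt "0 0 0 0 0 0" --pt "0 0 0 0 0 0" --pt "0 0 0 0 0 0" --pt "0 0 0 0 0 0" --pt "0 0 0 0 0 0" --pt "0 0 0 0 0 0" --pt "0 0 0 0 0 0" --pt "0 0 0 0 0 0" --pt "0 0 0 0 0 0" --pt "0 0 0 0 0 0" --pt "0 0 0 0 0 0" --pt "0 0 0 0 0 0" --claw 1

```text
time: 9.55
ee_pos: [446.6, -342.4, 193.0]
tool_rot: [0.707, -0.707, -0.0, 0.0]
contact_force: [-1.3, -0.4, -0.5]
grip_width: 23.3
finger_force: 30.0
```

```bash
cat >> h.py <<'E'
RP=R.from_euler("z",-3.7,degrees=True)*R.from_euler("y",-20,degrees=True)
RT=RP*R.from_matrix(np.array([[0,-1,0],[-1,0,0],[0,0,-1]],float))
S=np.array([518.5,165.2,107])
E
python3 - <<'E'
from h import *
record([0,0,10.2,0,0,0]);
n=RP.apply([0,0,1]);print(n,load()[0],S+n*220)
record([0,0,-16,0,0,0]); print(load()[0],row(S+n*220,RT))
E
```

```text
[-0.34130724  0.02207135  0.93969262] [ 446.63487072 -342.43986538  193.161     ] [443.41240659 170.05569685 313.73237657]
[ 446.63487072 -342.43986538  353.161     ] [-51.25, 0.32, 3.94, 19.99, 0.65, 3.67]
```

Call:
play_rows --pt "0 0 -1 0 0 0" --pt "0 0 -3 0 0 0" --pt "0 0 -5 0 0 0" --pt "0 0 -8 0 0 0" --pt "0 0 -11 0 0 0" --pt "0 0 -14 0 0 0" --pt "0 0 -16 0 0 0" --pt "0 0 -16 0 0 0" --pt "0 0 -16 0 0 0"

```text
time: 10.3
ee_pos: [447.0, -342.4, 355.0]
tool_rot: [0.707, -0.707, 0.001, -0.001]
contact_force: [-0.5, 0.6, -2.5]
grip_width: 23.5
finger_force: 30.0
```

Call:
play_rows --pt "-1.5 0 0 0 0 0" --pt "-4 0 0 1 0 0" --pt "-7 0 0 2 0 0" --pt "-10 0 0 3 0 0.5" --pt "-13.5 0 0 4 0 1" --pt "-17 0 0 5 0 1.3" --pt "-20.5 0.1 0 6.5 0.2 1.6" --pt "-24 0.1 0 8 0.3 1.9" --pt "-27.5 0.1 0 9.5 0.3 2.2" --pt "-31 0.2 0 11 0.4 2.4" --pt "-34.5 0.2 0 12.5 0.4 2.6" --pt "-38 0.2 0 14 0.5 2.8" --pt "-41.5 0.3 0 15.5 0.5 3" --pt "-45 0.3 0 17 0.6 3.2" --pt "-48 0.3 0 18 0.6 3.4" --pt "-50 0.3 0 19 0.65 3.6" --pt "-51.2 0.3 0 20 0.65 3.65" --pt "-51.2 0.3 0 20 0.65 3.65" --pt "-51.2 0.3 2 20 0.65 3.65" --pt "-51.2 0.3 2 20 0.65 3.65"

```text
time: 11.97
ee_pos: [442.0, 168.1, 329.3]
tool_rot: [-0.674, 0.719, -0.126, 0.116]
contact_force: [-0.3, -0.5, -3.2]
grip_width: 23.3
finger_force: 30.0
```

Run:
```python
from h import *
record([-51.2,0.3,2,20,.65,3.65])
st=status.read_state();print(st["ee_pos"],load()[0],st["qpos"],st["contact_force"],(RT.inv()*R.from_quat(st["tool_rot"])).as_rotvec(degrees=True))
t=imaging.read_camera("top");s=imaging.read_camera("scene")
cv2.imwrite("pics/t1.png",t);cv2.imwrite("pics/s1.png",s)
z=lambda i,x,y,w,h,k:np.clip(cv2.resize(i[y:y+h,x:x+w],None,fx=k,fy=k,interpolation=cv2.INTER_CUBIC)*1.6,0,255).astype('uint8')
cv2.imwrite("pics/g3.png",np.hstack([z(t,150,120,200,140,2),z(s,330,50,130,140,3)[:280*1]]) if 0 else np.hstack([z(t,200,120,120,140,4)[:,:400],z(s,360,60,100,140,4)]))
tool=R.from_quat(st["tool_rot"]);tip=np.array(st["ee_pos"])+tool.apply([0,0,180]);print("tip",tip,proj("top",tip),proj("scene",tip))
```

```text
[442.04872236 168.10097998 329.25420458] [443.57541213 169.55978278 333.161     ] [ 0.96962953 -0.17032737 -0.68943141  0.37917441 -0.90978472 -1.24671292] [-0.32821316 -0.52294701 -3.21814672] [-0.26658142  0.22373177 -0.08307577]
tip [502.65263567 163.47695466 159.8263908 ] [198.26953438 211.39431429] [417.95839735 134.64775111]
```

View pics/g3.png

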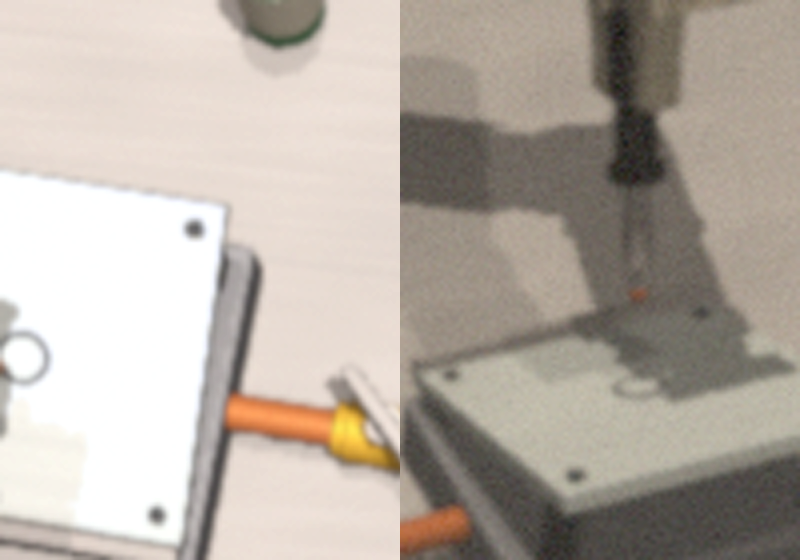

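The probe is over the plate: the orange tip is at scene pixel (419,133.6), about 1 px from where it was predicted. The ring in the scene is at about (419,156). I'll measure the tip by colour and look at the bar, which is clear now.

Run:
```python
from h import *
t=cv2.imread("pics/t1.png");s=cv2.imread("pics/s1.png")
def tip(i,x0,y0,x1,y1):
    h=i[y0:y1,x0:x1].astype(int);d=h[...,2]-h[...,0];w=np.where(d>0.5*d.max(),d,0);ys,xs=np.mgrid[y0:y1,x0:x1];print(d.max(),(w>0).sum());return (w*xs).sum()/w.sum(),(w*ys).sum()/w.sum()
a,b=tip(t,188,200,208,222),tip(s,410,125,428,142);print(a,b,tri(a,b))
z=lambda i,x,y,w,h,k:np.clip(cv2.resize(i[y:y+h,x:x+w],None,fx=k,fy=k,interpolation=cv2.INTER_CUBIC)*1.6,0,255).astype('uint8')
cv2.imwrite("pics/g4.png",np.vstack([np.hstack([z(t,270,195,50,50,8),z(s,315,165,50,50,8)]),np.hstack([z(t,150,185,100,50,4),z(s,370,110,100,50,4)])]))
```

```text
29 9
40 13
(np.float64(199.14673913043478), np.float64(210.4836956521739)) (np.float64(419.2845744680851), np.float64(133.00531914893617)) (array([504.66352743, 162.23466141, 165.87650356]), np.float64(4.110689941519107))
```

View pics/g4.png

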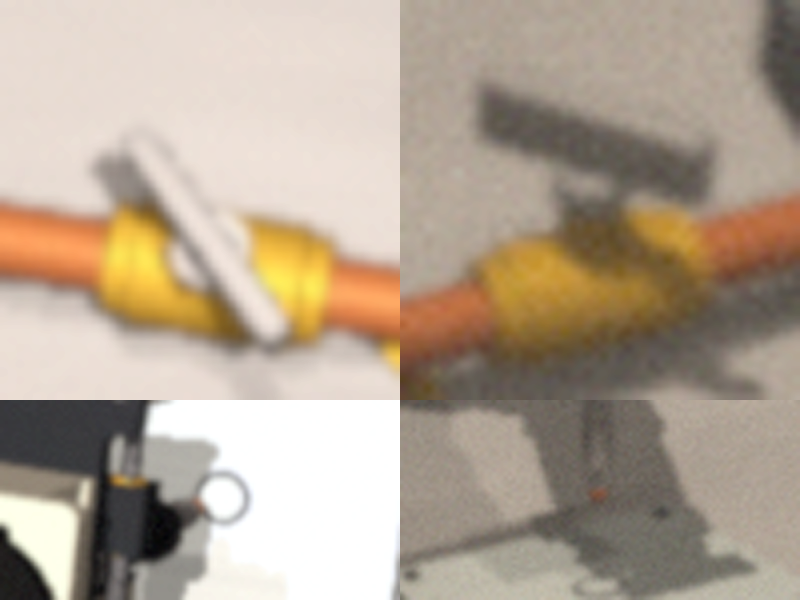

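Top view bar axis gives about 44°, scene about 46–50°, so the valve is about 45° open. The tip appears just down-slope of and above the ring. Next I approach to about 15 mm standoff.

```bash
sed -i 's/^S=.*/S=np.array([517.5,165.8,107])/' h.py
python3 - <<'E'
from h import *
st=status.read_state();print(st["ee_pos"],(RT.inv()*R.from_quat(st["tool_rot"])).as_rotvec(degrees=True),st["contact_force"])
n=RP.apply([0,0,1]);print(row(S+n*195,RT))
print(tri((205.1,209.1),(419.4,156.3)))
E
```

```text
[443.2035611  168.54895237 332.30643709] [-0.09472752  0.13601121 -0.04409757] [-0.15230418  0.41916331 -1.3518446 ]
[-0.1, 0.78, 4.28, -0.01, 0.0, 0.02]
(array([518.285452  , 165.6715239 , 106.12021987]), np.float64(2.7647683226521713))
```

Call:
play_rows --pt "-0.1 0.8 1 0 0 0" --pt "-0.1 0.8 2 0 0 0" --pt "-0.1 0.8 3 0 0 0" --pt "-0.1 0.8 4 0 0 0" --pt "-0.1 0.8 4.3 0 0 0" --pt "-0.1 0.8 4.3 0 0 0" --pt "-0.1 0.8 4.3 0 0 0" --pt "-0.1 0.8 4.3 0 0 0" --pt "-0.1 0.8 4.3 0 0 0" --pt "-0.1 0.8 4.3 0 0 0"

```text
time: 12.9
ee_pos: [450.9, 170.3, 290.6]
tool_rot: [-0.674, 0.718, -0.127, 0.119]
contact_force: [0.5, 0.1, -1.2]
grip_width: 23.7
finger_force: 30.0
```

Run:
```python
from h import *
record([-.1,.8,4.3,0,0,0])
n=RP.apply([0,0,1]);F=[]
def tip(i,c):
    x0,y0=(int(v)-8 for v in c);x1,y1=x0+17,y0+17
    h=i[y0:y1,x0:x1].astype(int);d=h[...,2]-h[...,0];d=d-np.median(d);w=np.where(d>0.5*d.max(),d,0);ys,xs=np.mgrid[y0:y1,x0:x1];return np.array([(w*xs).sum(),(w*ys).sum()])/w.sum()
I=[];P=[]
for k in range(3):
    t=imaging.read_camera("top");s=imaging.read_camera("scene");I.append((t,s))
    st=status.read_state();F.append(st["contact_force"]);P.append(st["ee_pos"])
print(np.array(P),load()[0],np.array(F),np.array(F)@n)
r=R.from_quat(st["tool_rot"]);b=np.mean(P,0)+r.apply([0,0,175]);print("tilt",(RT.inv()*r).as_rotvec(degrees=True),"ball kin",b)
t=np.mean([i[0] for i in I],0);s=np.mean([i[1] for i in I],0)
a,c=tip(t,proj("top",b)),tip(s,proj("scene",b));print(a,proj("top",b),c,proj("scene",b),tri(a,c))
z=lambda i,x,y,w,h,k:np.clip(cv2.resize(i[y:y+h,x:x+w],None,fx=k,fy=k,interpolation=cv2.INTER_CUBIC)*1.6,0,255).astype('uint8')
cv2.imwrite("pics/g5.png",np.hstack([z(t,180,185,50,50,8),z(s,395,115,50,50,8)]))
```

```text
[[450.86884354 170.23881092 290.38681624]
 [450.83661273 170.16153953 290.17165024]
 [450.84180083 170.17251961 290.0773793 ]] [450.81918369 170.09114248 290.01884625] [[-0.16340903  0.66896048 -2.11816658]
 [ 1.01161061 -0.34099203 -1.95879288]
 [ 0.3942585  -0.35598306 -2.23567862]] [-1.91988796 -2.19345939 -2.24327101]
tilt [ 0.00992877 -0.01040537 -0.0311792 ] ball kin [510.60833209 166.35835562 125.77611418]
[203.06603774 209.50943396] [201.50613322 210.52273915] [419.45982143 148.80803571] [418.60628411 147.90745035] (array([513.82380573, 164.85790967, 125.69257991]), np.float64(3.1128186397849262))
```

View pics/g5.png

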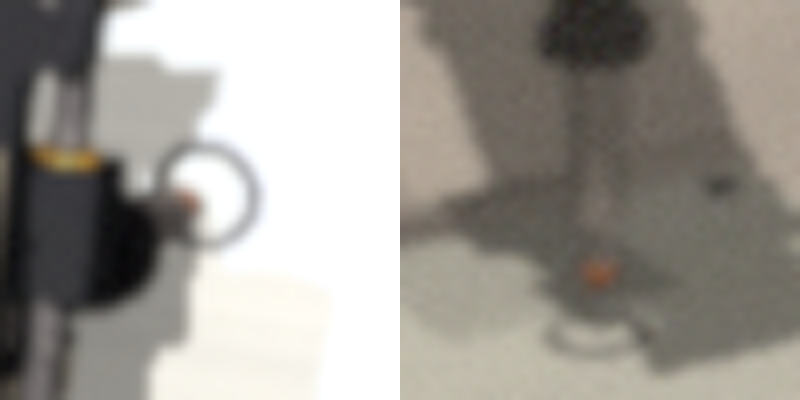

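The orange tip ball is at top (203,209.5) and scene (419.5,148.8), heading for the ring. Both cameras and kinematics give 15 mm to contact. I'll press in stages, with a small correction.

Call:
play_rows --pt "-0.05 0.1 0.5 0 0 0" --pt "-0.05 0.1 1 0 0 0" --pt "-0.05 0.1 1.3 0 0 0" --pt "-0.05 0.1 1.5 0 0 0" --pt "-0.05 0.1 1.7 0 0 0" --pt "-0.05 0.1 1.9 0 0 0" --pt "-0.05 0.1 2.0 0 0 0" --pt "-0.05 0.1 2.0 0 0 0" --pt "-0.05 0.1 2.0 0 0 0" --pt "-0.05 0.1 2.0 0 0 0" --pt "-0.05 0.1 2.0 0 0 0" --pt "-0.05 0.1 2.0 0 0 0"

```text
time: 14.2
ee_pos: [456.8, 170.2, 271.0]
tool_rot: [-0.674, 0.718, -0.127, 0.119]
contact_force: [-1.8, -0.7, -0.6]
grip_width: 23.5
finger_force: 30.0
```

```bash
cat > f.py <<'E'
from h import *
n=RP.apply([0,0,1]);F=[];P=[]
for k in range(12):
    t=imaging.read_camera("top");st=status.read_state();F.append(st["contact_force"]);P.append(st["ee_pos"])
F=np.array(F);print("Fn",(F@n).mean(),(F@n).std(),F.mean(0),st["time"]);r=R.from_quat(st["tool_rot"])
print(np.mean(P,0),load()[0],"tilt",(RT.inv()*r).as_rotvec(degrees=True),"height of TCP along n above S",(np.mean(P,0)-S)@n, st["grip_width"],st["finger_force"])
E
python3 - <<'E'
from h import *
record([-.05,.1,2,0,0,0])
E
python3 f.py
```

```text
Fn 0.36820316210159354 0.4680226160299687 [-1.29471435 -0.65842855 -0.06295656] 14.8
[456.8008262  170.23143437 270.9349842 ] [456.74207105 170.20900828 270.88365581] tilt [ 0.0075376  -0.00250507 -0.02399006] height of TCP along n above S 174.86337033018697 23.44706263714381 29.99337762594223
```

Call:
play_rows --pt "0 0 0.1 0 0 0" --pt "0 0 0.1 0 0 0" --pt "0 0 0.1 0 0 0" --pt "0 0 0.1 0 0 0" --pt "0 0 0.1 0 0 0" --pt "0 0 0.1 0 0 0"

```text
time: 15.3
ee_pos: [457.2, 170.3, 270.0]
tool_rot: [-0.674, 0.718, -0.127, 0.119]
contact_force: [-1.6, 0.3, 0.2]
grip_width: 23.2
finger_force: 30.0
```

```bash
python3 - <<'E'
from h import *
record([0,0,.1,0,0,0])
t=imaging.read_camera("top");s=imaging.read_camera("scene")
z=lambda i,x,y,w,h,k:np.clip(cv2.resize(i[y:y+h,x:x+w],None,fx=k,fy=k,interpolation=cv2.INTER_CUBIC)*1.6,0,255).astype('uint8')
cv2.imwrite("pics/g6.png",np.hstack([z(t,180,185,50,50,8),z(s,395,115,50,50,8)]))
E
python3 f.py
```

```text
Fn 0.6277792139933156 0.3918923427355656 [-0.7278213  -0.70704746  0.42032258] 16.0
[457.15926379 170.23838406 269.97717648] [457.0834956  170.18693784 269.94400579] tilt [ 0.00868326 -0.00460449 -0.02533992] height of TCP along n above S 173.8411415205418 23.470337490745464 29.992969036102295
```

View pics/g6.png

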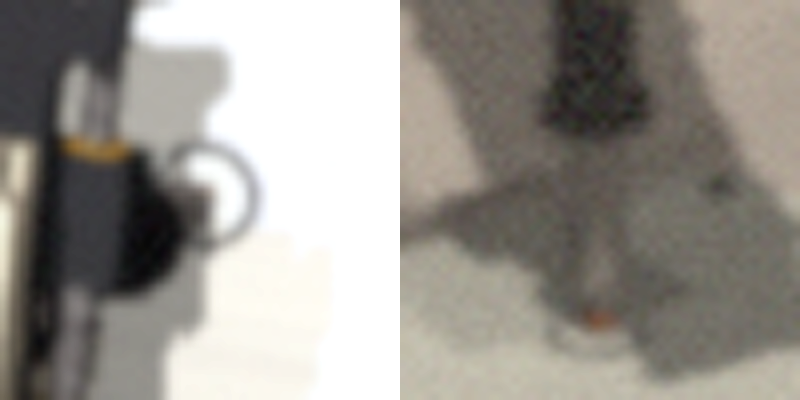

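The tip is inside the ring in both views: top crop tip (207,195) against ring centre (207,195), and scene crop tip (600,323) in a ring centred at about (598,330). Force and geometry both put the plunger at about 6–8 mm in.

```bash
python3 -c "
from plant import ctrl;print(ctrl.close_job())"
```

```text
the job is handed in; nothing more can be done
None
```

Job handed in at about 16 s: valve left at about 45°, probe held square to the plate with its tip inside the ring and the spring about half way in (6–8 mm by force and geometry); nothing else was touched as far as I could see, though I took no final check picture of the bystanders.

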